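# Screw the filler cap back on the blasting pot

## Task

The small red blasting pot has been refilled and its metal filler cap is lying on the table. Put the cap squarely on the pot's neck, turn it backwards (anticlockwise from above) until it drops into the thread, then screw it forward (clockwise) as far as it goes without forcing it, so that it is locked on and sealed, and let go. Leave the screwdriver, pliers, spanner and file where they lie.

Things in the scene. Friction and masses are not known exactly. Their poses are not given: they have to be found in the camera images.
- cap_grip (a point): Loose filler cap, 0.15 kg: a grey metal cup 84 mm wide, skirt down on the table, with a black wing grip on its flat top: an upright bar 70 mm long, 14 mm thick, 30 mm tall. This point is the middle of the bar, on the cap's axis, 15 mm above the flat top; x along the bar, z up the axis. Height above filler_rim: on top of the thread 37 to 52 mm, dropped into it 30.5, screwed home 26.
- cap: The cap; origin at the centre of its lower edge, 67 mm below cap_grip, 52 mm below the flat top; same axes. The hollow skirt is 77 mm wide inside. Down its middle stands a 38 mm guide spigot with a tapered tip, almost to the edge; it enters the neck. Three 6 mm round pins point inward 4 mm above the edge, 120 degrees apart, the first under the +x end of the bar. A sprung seal inside meets the rim.
- filler_rim (a point): Centre of the rim of the open steel filler neck on top of the red blasting pot (180 mm wide, heavy, fixed), 200 mm above the table; z up. Bore 41 mm; outside 49 mm at the rim, 58 mm from 8 mm down; thread ridges, 72 mm across, from 15 mm down. Their angle round the neck differs each time; the axes here do not show it. The pot's gauge and valve stay below the neck.
- filler_thread (a point): Neck axis 32 mm below the rim. Each third of the thread: 21 deg gap, then clockwise a 50 deg ridge sloping down, 36 deg level, a tall stop post. Cap pins mostly land on top of ridges; clockwise they jam on the posts; anticlockwise, at most 100 deg, they climb and drop into the gaps, or at once. Then clockwise 60 to 100 deg (0.4 N m) draws the cap, free to sink, home to the posts; it holds.
- red_driver: Bystander: screwdriver with a red handle, 250 mm, lying in front of the pot; origin under its middle, its length along y.
- red_pliers: Bystander: red-handled pliers, 185 mm, to the left of the cap; origin under the middle, the length along y.
- old_spanner: Bystander: rusty spanner, 218 mm, at the table's front edge; origin under its middle, its length along y.
- the_file: Bystander: file with a dark green handle, 276 mm, to the left of the cap; origin under its middle, its length along y.

How it is judged (in metres and radians):
At the end, for the whole second after the job is handed in: The cap sits screwed home on the neck, let go: the middle of its grip less than 28.2 mm above the rim (home 26, only dropped in 30.5), within 6 mm of the neck's axis, tilted less than 0.07 rad. It was never wrenched with over 200 N, and no bystanding tool moved over 30 mm (horizontal distance between cap_grip and filler_rim below 0.006 m and z of cap_grip in the frame of filler_rim below 0.0282 m and angle between cap_grip's own z axis and vertical below 0.07 rad); the robot touches nothing.
It fails at once if a bystanding tool is pushed about (distance of any of red_driver, red_pliers, old_spanner, the_file from where it was at the start of the episode above 0.03 m).
It fails at once if the cap is forced: the fingers wrench it with over 200 N in all (a firm grip of two fingers is at most 120) (contact force between cap and the fingers above 200 N).
It also fails if it takes over 72 s, if anything falls off the work surface, if the arm or the gripper's body presses on something with over 40 N, if the wrist force passes 120 N, or if a joint passes its speed limit or range.

## Robot

A 6-joint arm with a two-finger parallel gripper is mounted at the origin on a cart in front of the work surface, level with it; the furniture and walls round the work are solid. World frame = base frame: x ahead of the robot, y to its left, z up, the work surface at z = 0. Lengths are in m, angles in degrees, forces in N, time in s.
With the tool pointing down it reaches from about 0.4 to 0.825 m from the base axis. Payload 7 kg.
Tool frame: the origin (TCP) lies on the centre line of the jaws, within the pads' length; the fingertips stand 11 mm ahead of it and the grasp point (between the pads) lies 8 mm behind it; z points along the fingers, y is the line along which they close (so a half turn about z gives the same grasp; the last joint's range is limited). The gripper opens to 88 mm and grips with 3 to 60 N. Pads are 19 mm wide; open, the fingers measure 130 mm over their backs; the gripper's body (78 mm by 193 mm) begins 47 mm behind the grasp point.
Start: joints at [-49.441, 20.546, 0.682, 0, -70.136, -16.507], TCP at [0.275, -0.616, 0.238] pointing down, gripper open.
Joint ranges: [-176.03, 176.03], [-82.01, 121.73], [-58.28, 71.71], [-173.87, 95.51], [-174.79, -0.11], [-173.66, 173.66]. Speed limits (degrees/s): [136.94, 136.94, 172.46, 180, 180, 180].

## Interface

Orientations are given as [roll, pitch, yaw] about the fixed x, y, z axes, in that order (R = Rz(yaw) Ry(pitch) Rx(roll)).
In Python, from plant import r, capture, camera_model, job gives the robot as it stands.
- The arm moves only by the tool drive_tool, never from a script. Its argument "increments" is a list that holds one entry, the list of rows, each a list of 5 numbers: the gripper's target within -1 to 1 (fully open at 1, half-way at 0, shut at -1), then the shift along the tool's x, y, z scaled (see below), then the turn about the tool's z scaled (see below). In form: [[[gripper, tx, ty, tz, roll], ...]]. A call has 1 to 5 rows; each row is the pose to reach, as a shift and turn from the pose commanded when the call began, along the tool's axes at that moment, turning the shorter way round; what a row does not reach only later rows make up. The controller multiplies each number of a shift by 120 mm and each number of a turn by 360 degrees. A row lasts 1/8 s, in which the tool goes at most 62.5 mm and 10.7 degrees, less where a joint would pass 70% of its speed; a pose out of reach is approached as far as the arm can. A call with a number of a shift or a turn outside -1 to 1 is refused whole. A call with a gripper value outside its range is refused whole. The fingers move at their own pace and stop on an object; "squeeze" is the grip in N (left out, the last holds). Time passes only in rows, so rows that repeat a pose let the fingers close. It gives the time, the measured TCP pose, the force, the opening and the grip force at its end, in the units of the state.
- r.get_state(): the state, without advancing time (a new reading comes with each control period).
- capture(name): name is "side" or "top" or "wrist"; returns the picture (480x640x3 uint8, red, green, blue); there is no depth.
- camera_model(name): a dict with "camera_matrix" (3x3 intrinsics, pixels), "rvec" (rotation vector, rad) and "tvec" (3), from world to camera coordinates, as OpenCV has them. Camera axes: x right, y down, z forward; pixel columns grow to the right and rows downward; lengths in m; the calibration is good to about 2 mm. A picture is of the moment at which its call begins: read the wrist's pose just before it. camera_model takes no time and is no camera call; for the wrist camera it gives the pose at the moment of the call.
- job.close_job(): hands the job in; it is judged then, once.
The state is a dict: "time_s": time; "joints": joint angles; "qd": joint speeds; "joint_torque": joint torques, N m; "tcp_pos": TCP position; "eef_rot": TCP orientation; "contact_force": force on the tool from outside, world axes, zero at the start; "moment": the same for the moment, N m; "gripper_width": finger opening in m; "gripper_force": force on a finger pad.
Only numpy, scipy, OpenCV 4.12 (cv2) and the standard library are available. Lean on these libraries where they do the work, as an engineer would, in place of code of your own. Each camera call takes 0.05 s, during which the arm holds its last target. There are 200 camera calls.

## Working session

There is one attempt and no reset: what is moved stays moved. The work goes in short steps, Python scripts to look and compute and a tool call to move; the robot and the scene stay as the last step left them, time stands still between calls to the robot, and variables do not carry over. Pictures are saved under pics/ and viewed, at most 10 in all, crops included, and the job is handed in when it is done.

Besides the shell and the picture viewer there is one more tool, called after ">>>" as a command line: name --argument value ..., lists and objects as JSON in quotes. drive_tool: Moves the arm, as the interface text tells. Its arguments: {"type":"object","properties":{"increments":{"type":"array"},"squeeze":{"type":"number"}},"required":["increments"]}

```bash
mkdir -p pics; python3 - <<'E'
from plant import r,capture,camera_model,job
import cv2,numpy as np
s=r.get_state();print(s)
for n in("side","top"):
    im=capture(n);cv2.imwrite(f"pics/{n}0.png",im[:,:,::-1])
    m=camera_model(n);R=cv2.Rodrigues(np.array(m["rvec"]))[0];print(n,m["camera_matrix"],-R.T@np.array(m["tvec"]).ravel(),R)
E
```

```text
{'time_s': 0.0, 'joints': array([-4.94388352e+01,  2.05916615e+01,  6.35072998e-01, -1.91065779e-02,
       -7.01375430e+01, -1.65086665e+01]), 'qd': array([-0.04898608, -0.0349102 , -0.05622074,  0.06872537,  0.01887272,
       -0.09426815]), 'joint_torque': array([ 3.24252669e-04, -5.82723498e+01,  2.93041545e+01,  6.99675098e+00,
        6.74502837e-03, -2.27330665e-04]), 'tcp_pos': array([ 0.27491216, -0.615968  ,  0.23663319]), 'eef_rot': array([ 1.79904645e+02, -9.52978214e-03, -1.55954000e+02]), 'contact_force': array([0.02678177, 0.62686455, 0.60356197]), 'moment': array([-0.02362092, -0.03995988,  0.00118142]), 'gripper_force': 0.0, 'gripper_width': 0.08755925515195753}
side [[462.77385307   0.         322.16215632]
 [  0.         462.77385307 234.18110873]
 [  0.           0.           1.        ]] [0.33426012 1.23415165 0.7371293 ] [[-0.99337178 -0.11493035 -0.00187432]
 [-0.05776207  0.513217   -0.85631294]
 [ 0.09937828 -0.85052885 -0.5164539 ]]
top [[557.43600874   0.         322.81703249]
 [  0.         557.43600874 229.39482557]
 [  0.           0.           1.        ]] [0.2659475  0.23166451 1.54880345] [[-8.11525964e-04 -9.99862269e-01 -1.65766175e-02]
 [-9.91805317e-01  2.92252655e-03 -1.27724988e-01]
 [ 1.27755841e-01  1.63371252e-02 -9.91671086e-01]]
```

View pics/top0.png

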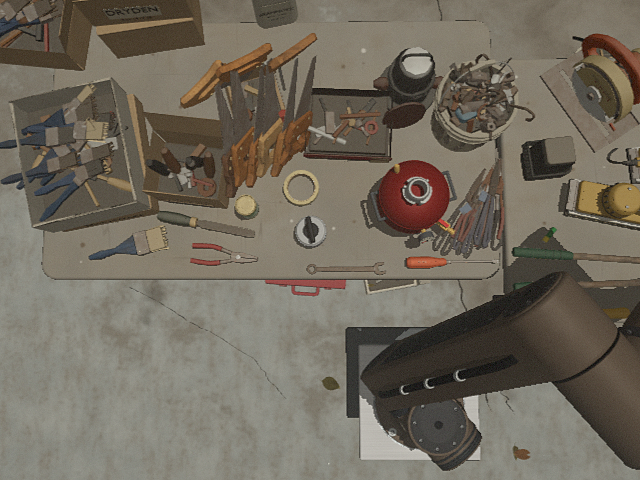

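View pics/side0.png

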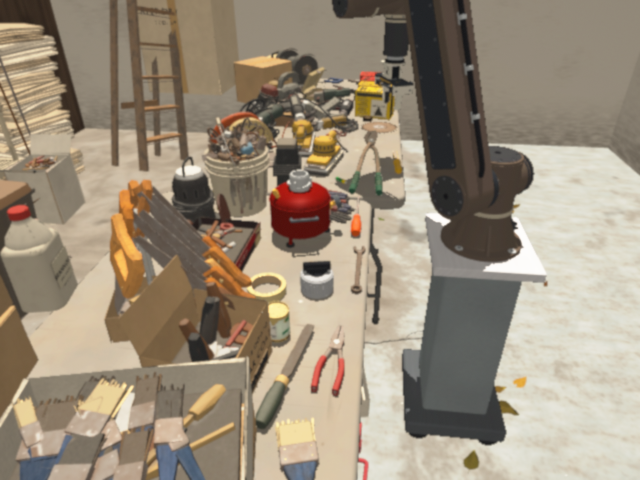

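The top view shows the cap at about (310,231) with its black bar slanted, and the pot neck at (418,190). The side view shows the cap at (317,280) and the neck at (299,180). Next I'll zoom in on these.

```bash
cat > h.py <<'E'
import cv2,numpy as np
from plant import r,capture,camera_model,job
def ray(n,uv,z,m=None):
    m=m or camera_model(n);R=cv2.Rodrigues(np.array(m["rvec"]))[0];c=-R.T@np.array(m["tvec"]).ravel()
    d=R.T@np.linalg.inv(np.array(m["camera_matrix"]))@np.array([uv[0],uv[1],1.]);return c+d*(z-c[2])/d[2]
def proj(n,p,m=None):
    m=m or camera_model(n);return cv2.projectPoints(np.array(p,float).reshape(-1,3),np.array(m["rvec"]),np.array(m["tvec"]),np.array(m["camera_matrix"]),None)[0].reshape(-1,2)
E
python3 - <<'E'
from h import *
t=cv2.imread("pics/top0.png");s=cv2.imread("pics/side0.png")
g=cv2.cvtColor(t,cv2.COLOR_BGR2GRAY)
m=np.zeros_like(g);m[212:250,290:330]=(g[212:250,290:330]<50)*255
n,l,st,ce=cv2.connectedComponentsWithStats(m);k=1+np.argmax(st[1:,4]);c=ce[k];print(st[k],c)
rect=cv2.minAreaRect(np.argwhere(l==k)[:,::-1].astype(np.float32));print(rect)
print("cap",ray("top",c,.06))
b=cv2.boxPoints(rect);print([ray("top",p,.075)[:2].round(4) for p in b])
print("neck",ray("top",(418,190),.2), ray("side",(299,176),.2))
a=cv2.resize(t[205:255,285:335],(400,400),interpolation=2);b=cv2.resize(t[165:215,393:443],(400,400),interpolation=2)
cv2.imwrite("pics/c1.png",np.hstack([a,b]))
E
```

```text
[305 223  10  20  44] [308.45454545 232.72727273]
((308.4803466796875, 232.88360595703125), (19.29656219482422, 5.210644721984863), 66.37062072753906)
cap [0.44881615 0.29487261 0.06      ]
[array([0.4676, 0.3109]), array([0.4732, 0.2982]), array([0.4256, 0.2775]), array([0.4201, 0.2902])]
neck [0.53654939 0.02006977 0.2       ] [0.53975233 0.03912179 0.2       ]
```

View pics/c1.png

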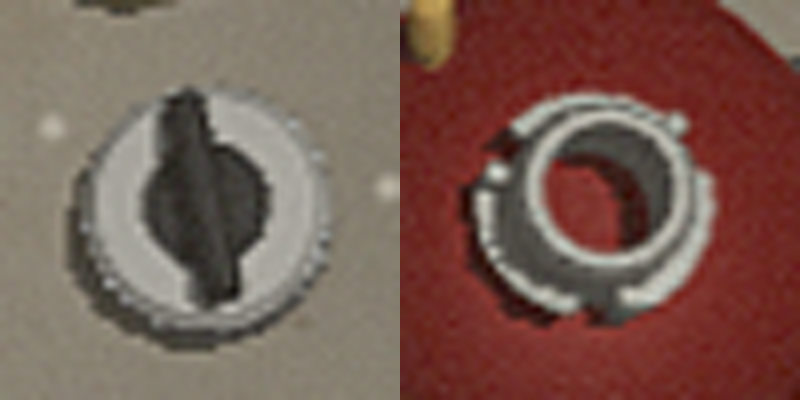

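Cap bar: yaw is about +10°, seen at crop scale 8. The pot neck rim centre is at top pixel (419.2,188.5). Thread gaps are at about 57° (mod 120), each with a post on its anticlockwise side. First I'll rise and square the tool.

>>> drive_tool --increments '[[[1, 0, 0, -0.35, 0.03], [1, 0, 0, -0.75, 0.06], [1, 0, 0, -0.75, 0.067], [1, 0, 0, -0.75, 0.067]]]'

```text
time_s: 0.6
tcp_pos: [0.2751, -0.6161, 0.3273]
eef_rot: [180.0, 0.0, 180.0]
contact_force: [-0.1, 0.1, -0.6]
gripper_width: 0.0876
gripper_force: 0.0
```

```bash
python3 - <<'E'
from h import *
s=r.get_state();print(s["tcp_pos"],s["eef_rot"],s["joints"],s["qd"],s["contact_force"])
print(ray("top",(310.9,230.6),.052),ray("top",(419.2,188.5),.2))
N=ray("top",(419.2,188.5),.2)
print(proj("side",N),proj("side",[.45,.29,.082]))
t=cv2.imread("pics/side0.png");a=cv2.resize(t[255:305,290:340],(400,400),interpolation=2);b=cv2.resize(t[160:210,274:324],(400,400),interpolation=2)
cv2.imwrite("pics/c2.png",np.hstack([a,b]))
E
```

```text
[ 0.27509437 -0.61608362  0.32732169] [1.79968744e+02 9.39055684e-03 1.79957092e+02] [-4.94386261e+01  1.83714279e+01  9.02579975e+00 -2.78400582e-02
 -8.06719916e+01 -4.05997629e+01] [-0.11753948  0.73155321 -1.15671635 -0.06820224  0.12097785  1.57370407] [-0.07670735  0.14280823 -0.5634308 ]
[0.45558358 0.28860081 0.052     ] [0.54028554 0.01704595 0.2       ]
[[300.02406819 172.87798037]] [[320.06153443 262.18163776]]
```

View pics/c2.png

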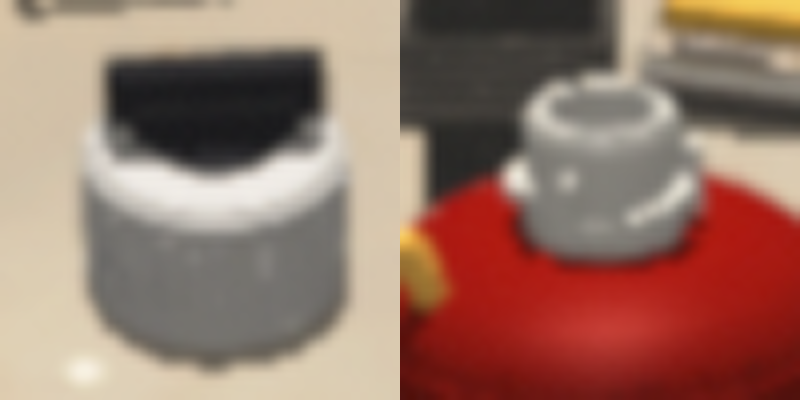

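The side crop shows the cap with its bar end-to-end and a low hub, and the rim centre at (299.3,173.4). The top view predicts (300.0,172.9), so the two views agree. Now I'll traverse to above the cap.

>>> drive_tool --increments '[[[1, -0.19, 0.47, 0, 0], [1, -0.376, 0.943, 0, 0], [1, -0.376, 0.943, 0, 0]]]'

```text
time_s: 0.98
tcp_pos: [0.3213, -0.5001, 0.3274]
eef_rot: [179.9, -0.0, -179.8]
contact_force: [0.1, -0.2, -0.2]
gripper_width: 0.0879
gripper_force: 0.0
```

>>> drive_tool --increments '[[[1, -0.19, 0.47, 0, 0], [1, -0.376, 0.943, 0, 0], [1, -0.376, 0.943, 0, 0]]]'

```text
time_s: 1.35
tcp_pos: [0.3665, -0.3876, 0.3273]
eef_rot: [180.0, -0.0, -179.8]
contact_force: [-0.1, -0.7, 0.8]
gripper_width: 0.0874
gripper_force: 0.0
```

>>> drive_tool --increments '[[[1, -0.19, 0.47, 0, 0], [1, -0.376, 0.943, 0, 0], [1, -0.376, 0.943, 0, 0]]]'

```text
time_s: 1.72
tcp_pos: [0.4119, -0.275, 0.3271]
eef_rot: [180.0, -0.0, -179.8]
contact_force: [-0.8, 0.3, 0.4]
gripper_width: 0.0879
gripper_force: 0.0
```

>>> drive_tool --increments '[[[1, -0.19, 0.47, 0, 0], [1, -0.376, 0.943, 0, 0], [1, -0.376, 0.943, 0, 0]]]'

```text
time_s: 2.1
tcp_pos: [0.4572, -0.1623, 0.3269]
eef_rot: [180.0, -0.1, -179.8]
contact_force: [0.8, 0.0, -0.2]
gripper_width: 0.0878
gripper_force: 0.0
```

>>> drive_tool --increments '[[[1, 0, 0.47, 0, 0], [1, 0, 0.943, 0, 0], [1, 0, 0.943, 0, 0]]]'

```text
time_s: 2.48
tcp_pos: [0.4564, -0.0496, 0.3272]
eef_rot: [-180.0, -0.0, -179.9]
contact_force: [0.5, -0.1, -0.1]
gripper_width: 0.0877
gripper_force: 0.0
```

>>> drive_tool --increments '[[[1, 0, 0.47, 0, 0], [1, 0, 0.943, 0, 0], [1, 0, 0.943, 0, 0]]]'

```text
time_s: 2.85
tcp_pos: [0.4569, 0.0633, 0.327]
eef_rot: [-180.0, -0.1, -179.9]
contact_force: [-0.4, 0.3, -0.4]
gripper_width: 0.0878
gripper_force: 0.0
```

>>> drive_tool --increments '[[[1, 0, 0.47, 0, 0], [1, 0, 0.943, 0, 0], [1, 0, 0.943, 0, 0]]]'

```text
time_s: 3.22
tcp_pos: [0.4574, 0.1762, 0.3266]
eef_rot: [-179.9, -0.1, -180.0]
contact_force: [0.5, -0.7, 0.3]
gripper_width: 0.0877
gripper_force: 0.0
```

>>> drive_tool --increments '[[[1, 0, 0.47, 0, -0.028], [1, 0, 0.943, 0, -0.028], [1, 0, 0.943, 0, -0.028], [1, 0, 0.943, 0, -0.028], [1, 0, 0.943, 0, -0.028]]]'

```text
time_s: 3.85
tcp_pos: [0.4573, 0.2868, 0.3277]
eef_rot: [-180.0, 0.0, -170.1]
contact_force: [0.2, -0.3, 0.4]
gripper_width: 0.0877
gripper_force: 0.0
```

```bash
python3 - <<'E'
from h import *
s=r.get_state();print(s["tcp_pos"],s["eef_rot"],s["joints"].round(1))
m=camera_model("wrist");im=capture("wrist");cv2.imwrite("pics/w0.png",im[:,:,::-1])
print(m["camera_matrix"],proj("wrist",[[.4556,.2886,.052],[.4556,.2886,.082]],m))
E
```

```text
[0.45726385 0.28683492 0.32770829] [-1.79991239e+02  4.95721109e-03 -1.70097166e+02] [  52.9    5.    -7.9    0.   -77.1 -133. ]
[[380.23206195   0.         321.2458921 ]
 [  0.         380.23206195 234.94010604]
 [  0.           0.           1.        ]] [[322.89759441 191.31484164]
 [323.0227186  196.6943651 ]]
```

View pics/w0.png

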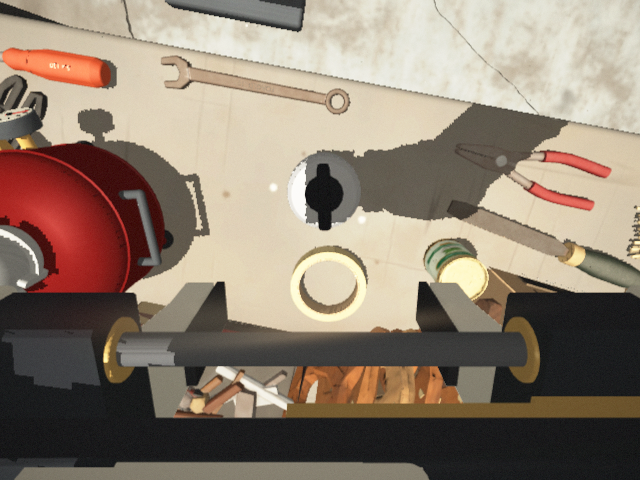

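The bar is upright at about (323,196), and the prediction was (323,194), so the grasp yaw is right. I'll measure it precisely with a mask.

```bash
python3 - <<'E'
from h import *
g=cv2.imread("pics/w0.png",0);m=np.zeros_like(g);m[155:240,290:350]=(g[155:240,290:350]<45)*255
k=cv2.getStructuringElement(cv2.MORPH_RECT,(1,1))
n,l,st,ce=cv2.connectedComponentsWithStats(m);i=1+np.argmax(st[1:,4]);print(st[i],ce[i])
for v in range(160,236,5):
    x=np.where(l[v]==i)[0]
    if len(x):print(v,x.min(),x.max())
print(ray("wrist",ce[i],.06),ray("wrist",(ce[i][0],st[i][1]+st[i][3]/2-.5),.075))
E
```

```text
[ 305  164   38   66 1447] [323.5252246  195.18590187]
165 318 327
170 317 328
175 317 329
180 311 336
185 307 340
190 306 341
195 305 342
200 306 341
205 309 338
210 315 332
215 318 330
220 319 330
225 319 330
[0.4582249  0.29004709 0.06      ] [0.45667377 0.28967788 0.075     ]
```

>>> drive_tool --increments '[[[1, 0, 0.023, 0.45, 0], [1, 0, 0.023, 0.9, 0], [1, 0, 0.023, 0.9, 0]]]'

```text
time_s: 4.28
tcp_pos: [0.4546, 0.2887, 0.2166]
eef_rot: [-179.8, -0.3, -170.1]
contact_force: [0.3, 0.1, -0.1]
gripper_width: 0.0875
gripper_force: 0.0
```

>>> drive_tool --increments '[[[1, 0, 0, 0.4, 0], [1, 0, 0, 0.8, 0], [1, 0, 0, 0.8, 0], [1, 0, 0, 0.8, 0]]]'

```text
time_s: 4.78
tcp_pos: [0.4578, 0.2927, 0.1267]
eef_rot: [179.9, 0.2, -170.0]
contact_force: [-0.3, 0.3, 0.6]
gripper_width: 0.0876
gripper_force: 0.0
```

```bash
python3 - <<'E'
from h import *
s=r.get_state();print(s["tcp_pos"],s["eef_rot"],s["contact_force"])
m=camera_model("wrist");im=capture("wrist");cv2.imwrite("pics/w1.png",im[:,:,::-1])
E
```

```text
[0.45780613 0.29265122 0.1267146 ] [ 179.90558622    0.19132081 -169.95106027] [-0.3026422   0.3075763   0.64081761]
```

View pics/w1.png

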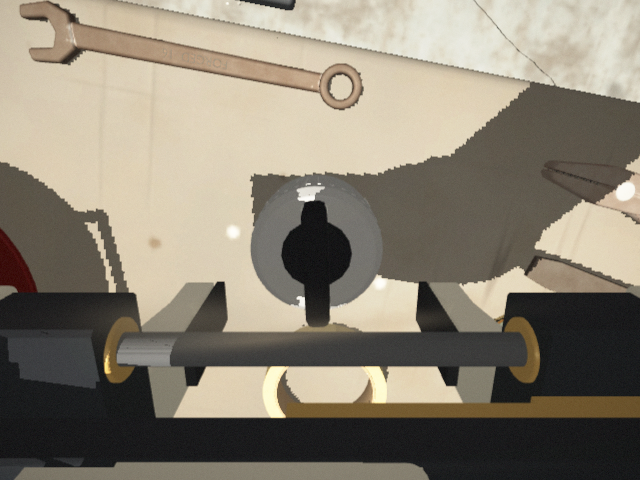

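The cap top is centred at about (316,250) with the bar running from (314,201) to (317,326).

>>> drive_tool --increments '[[[1, 0, 0, 0.1, -0.004], [1, 0, 0, 0.1, -0.004], [1, 0, 0, 0.1, -0.004]]]'

```text
time_s: 5.2
tcp_pos: [0.4562, 0.2915, 0.1118]
eef_rot: [180.0, 0.0, -168.5]
contact_force: [0.7, -0.4, 1.1]
gripper_width: 0.0876
gripper_force: 0.0
```

```bash
python3 - <<'E'
from h import *
s=r.get_state();print(s["tcp_pos"],s["eef_rot"])
m=camera_model("wrist");g=capture("wrist").mean(2)
d=(g<45).astype(np.uint8);d[:150]=0;d[330:]=0;d[:,:285]=0;d[:,345:]=0
n,l,st,ce=cv2.connectedComponentsWithStats(d);i=1+np.argmax(st[1:,4]);print(st[i])
for v in list(range(st[i][1]+6,st[i][1]+st[i][3]-2,9)):
    x=np.where(l[v]==i)[0];print(v,x.min(),x.max())
v0=st[i][1];c=np.where(l[v0+8]==i)[0].mean();print(ray("wrist",(c,v0),.082,m))
p=np.where(l[325]==i)[0];print(ray("wrist",(p.mean() if len(p) else 317,325),.08,m))
E
```

```text
[0.45622412 0.29146385 0.11179868] [ 1.79999879e+02  9.82723934e-03 -1.68541755e+02]
[ 285  210   60  111 4608]
216 306 327
225 303 329
234 302 332
243 289 344
252 285 344
261 285 344
270 285 344
279 285 344
288 291 344
297 304 330
306 305 330
315 305 329
[0.41831637 0.28159104 0.082     ]
[0.48045211 0.29421496 0.08      ]
```

>>> drive_tool --increments '[[[1, 0.018, -0.019, 0.15, 0], [1, 0.018, -0.019, 0.3, 0], [1, 0.018, -0.019, 0.365, 0], [1, 0.018, -0.019, 0.365, 0]]]'

```text
time_s: 5.75
tcp_pos: [0.4544, 0.2887, 0.0676]
eef_rot: [-180.0, -0.0, -168.5]
contact_force: [-0.1, -0.0, 0.9]
gripper_width: 0.0874
gripper_force: 0.0
```

>>> drive_tool --increments '[[[-1, 0, 0, 0, 0], [-1, 0, 0, 0, 0], [-1, 0, 0, 0, 0], [-1, 0, 0, 0, 0], [-1, 0, 0, 0, 0]]]' --squeeze 45

```text
time_s: 6.38
tcp_pos: [0.4545, 0.2888, 0.0678]
eef_rot: [180.0, 0.0, -168.5]
contact_force: [0.5, 0.2, 1.1]
gripper_width: 0.0431
gripper_force: 0.0
```

>>> drive_tool --increments '[[[-1, 0, 0, 0, 0], [-1, 0, 0, 0, 0], [-1, 0, 0, 0, 0], [-1, 0, 0, 0, 0]]]'

```text
time_s: 6.88
tcp_pos: [0.4545, 0.2887, 0.0677]
eef_rot: [-180.0, -0.0, -168.5]
contact_force: [0.5, -0.0, -0.2]
gripper_width: 0.0139
gripper_force: 45.0
```

>>> drive_tool --increments '[[[-1, 0, 0, -0.3, 0], [-1, 0, 0, -0.7, 0], [-1, 0, 0, -1, 0], [-1, 0, 0, -1, 0]]]'

```text
time_s: 7.38
tcp_pos: [0.4556, 0.2899, 0.1908]
eef_rot: [179.8, 0.3, -168.5]
contact_force: [0.2, -0.6, -1.6]
gripper_width: 0.0142
gripper_force: 45.0
```

>>> drive_tool --increments '[[[-1, 0, 0, -0.4, 0], [-1, 0, 0, -0.8, 0], [-1, 0, 0, -1, 0], [-1, 0, 0, -1, 0]]]'

```text
time_s: 7.88
tcp_pos: [0.4548, 0.2892, 0.3086]
eef_rot: [179.9, 0.1, -168.5]
contact_force: [-0.6, -0.5, -2.2]
gripper_width: 0.0137
gripper_force: 45.0
```

>>> drive_tool --increments '[[[-1, 0, 0, 0, 0.032], [-1, 0, 0, 0, 0.032], [-1, 0, 0, 0, 0.032], [-1, 0, 0, 0, 0.032]]]'

```text
time_s: 8.38
tcp_pos: [0.4544, 0.2887, 0.3072]
eef_rot: [-180.0, -0.0, -179.9]
contact_force: [1.0, 0.8, -1.3]
gripper_width: 0.0135
gripper_force: 45.0
```

```bash
python3 - <<'E'
from h import *
s=r.get_state();print(s["tcp_pos"],s["eef_rot"],s["contact_force"],s["gripper_width"])
m=camera_model("wrist");im=capture("wrist")[:,:,::-1];im2=capture("side")[:,:,::-1]
t=s["tcp_pos"];u=proj("side",[t])[0].astype(int);print(u, proj("wrist",[t-[0,0,.0157]],m))
cv2.imwrite("pics/w2.png",im);cv2.imwrite("pics/s2.png",im2)
c=im2[u[1]-40:u[1]+60,u[0]-50:u[0]+50];print(u-[50,40])
cv2.imwrite("pics/ws2.png",np.hstack([im[100:400,150:550],cv2.resize(c,(300,300),interpolation=2)]))
E
```

```text
[0.45438187 0.28866538 0.30720119] [-1.79963098e+02 -3.49613061e-02 -1.79939921e+02] [ 1.03085407  0.78967095 -1.31260818] 0.013503243624012617
[317 178] [[321.39263938 297.50418122]]
[267 138]
```

View pics/ws2.png

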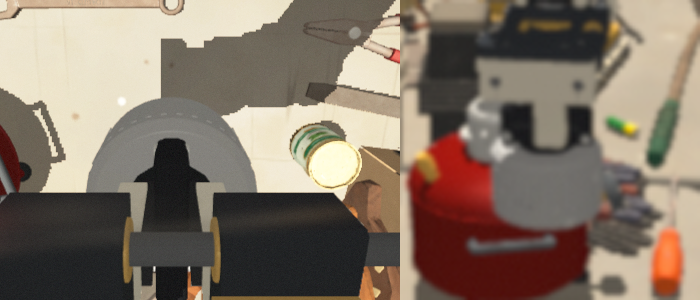

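The cap is held level. In the wrist view the near end of the bar is at full-frame pixel (320,239). In the side view the cap is centred at column 316. I'll compute its offset along the bar.

```bash
python3 - <<'E'
from h import *
t=np.array([.45438,.28867,.3072])
g=cv2.imread("pics/w2.png",0)
print(g[228:252,320])
for v in(250,):print(g[v,300:345])
for z,l in((.3215,'top'),):
  for v in (238,239,240):print(ray("wrist",(320.5,v),z)-t)
s=cv2.imread("pics/s2.png");
for v in(195,200,205):print(v,s[v,290:345].astype(int).sum(1)//3, (s[v,290:345,2].astype(int)-s[v,290:345,0])[:14])
for dx in(-.042,.042):
  # silhouette columns of cap cylinder mid-height, if axis at TCP
  print(proj("side",[[t[0]+dx,t[1],t[2]-.04]]))
E
```

```text
[127 127 134 142 135 131 130 127 131 116  63  22  17  17  26  26  22  21
  24  19  21  21  23  24]
[130 128 131 140 161 122  22  20  21  20  23  22  24  21  19  23  24  23
  20  22  23  24  23  22  23  20  26  25  25  19  22  21  20  22  20  22
  32  91 160 146 130 132 130 129 129]
[-0.0390111  -0.00030056  0.0143    ]
[-0.03862393 -0.0003006   0.0143    ]
[-0.03823611 -0.00030063  0.0143    ]
195 [ 72  74  72  74  75  76  84  98 105 107 107 107 107 108 108 109 109 111
 111 111 111 112 111 112 112 112 111 111 111 111 111 112 110 110 109 109
 108 108 107 107 108 109 110 108 107 114 119 112 101  99  98  97  96  96
  92] [150 149 151 149 150 146 121  68  20   6   6   6   6   6]
200 [ 77  80  83  86  88  90  97 106 107 105 107 107 106 107 107 109 110 109
 109 110 109 108 109 109 110 110 110 110 111 110 110 110 111 110 109 109
 108 108 108 107 106 105 106 105 100  92  90  89  89  95 100 102 109 111
 111] [138 139 140 139 141 141 129  85  28   7   5   7   7   6]
205 [ 61  63  65  68  69  71  75  86  97 102 105 105 107 108 107 106 106 105
 108 109 108 108 109 109 110 111 110 110 110 109 109 109 110 109 109 109
 109 108 107 106 106 105 104 106 110 110 102  75  60  57  65  88 110 110
 107] [114 114 115 114 115 116 109  81  39  13   6   6   6   5]
[[336.17906121 195.85440813]]
[[299.74111061 194.04302404]]
```

```bash
python3 - <<'E'
from h import *
t=np.array([.45438,.28867,.3072])
m=camera_model("wrist");R=cv2.Rodrigues(np.array(m["rvec"]))[0];print((-R.T@np.array(m["tvec"]).ravel()-t).round(4),R[2].round(3))
g=cv2.imread("pics/w2.png",0)
print(g[190:225,330]); print(g[280,225:260],g[280,395:415])
print(ray("wrist",(320.5,239),t[2]-.0157)-t)
# predicted rows of disc near edge (top z and bottom edge z) and bar end for axis offsets
for o in(-.004,-.002,0,.002,.004):
  P=[t+[o-.042,0,-.0157],t+[o-.042,0,-.0677],t+[o-.035,0,.0143],t+[o-.035,0,-.0157]]
  print(o,proj("wrist",P,m)[:,1].round(1))
E
```

```text
[-8.180e-02 -1.000e-04  1.477e-01] [ 0.297  0.    -0.955]
[102 106 106 105 104 105 105 109 117 117 118 114 114 115 117 114 117 115
 116 117 115 117 120 128 130 123 115 113 124 125 127 132 130 126 128]
[229 229 230 229 229 229 230 229 230 229 229 222 178 124 123 122 124 126
 128 126 126 126 127 128 130 129 130 126 130 131 131 130 129 129 129] [130 127 124 125 130 126 121 124 125 121 156 221 230 230 230 231 230 230
 229 232]
[-0.02892541 -0.00035422 -0.0157    ]
-0.004 [201.9 182.3 238.  217.4]
-0.002 [206.4 185.8 243.2 221.7]
0 [210.8 189.3 248.3 226.1]
0.002 [215.2 192.7 253.3 230.4]
0.004 [219.6 196.2 258.4 234.6]
```

The wrist and side cues agree: the cap axis is about 4.5 mm from the TCP along tool −x. I'll move over the neck and turn to yaw −135, which keeps wrist range for both directions.

>>> drive_tool --increments '[[[-1, -0.11, -0.38, 0, 0], [-1, -0.23, -0.764, 0, 0], [-1, -0.23, -0.764, 0, 0]]]'

```text
time_s: 8.85
tcp_pos: [0.4824, 0.1946, 0.308]
eef_rot: [-180.0, 0.0, 179.8]
contact_force: [-0.4, 1.3, -1.3]
gripper_width: 0.0136
gripper_force: 45.0
```

>>> drive_tool --increments '[[[-1, -0.11, -0.38, 0, 0], [-1, -0.23, -0.764, 0, 0], [-1, -0.23, -0.764, 0, 0]]]'

```text
time_s: 9.22
tcp_pos: [0.5099, 0.1034, 0.3077]
eef_rot: [-180.0, -0.0, 179.8]
contact_force: [-0.3, -0.2, -1.2]
gripper_width: 0.014
gripper_force: 45.0
```

>>> drive_tool --increments '[[[-1, -0.11, -0.38, 0, 0], [-1, -0.23, -0.764, 0, 0], [-1, -0.23, -0.764, 0, 0]]]'

```text
time_s: 9.6
tcp_pos: [0.5374, 0.0122, 0.3074]
eef_rot: [-180.0, -0.0, 179.8]
contact_force: [0.3, 1.0, -1.2]
gripper_width: 0.014
gripper_force: 45.0
```

>>> drive_tool --increments '[[[-1, 0, 0, 0, -0.03], [-1, 0, 0, 0, -0.06], [-1, 0, 0, 0, -0.09], [-1, 0, 0, 0, -0.125], [-1, 0, 0, 0, -0.125]]]'

```text
time_s: 10.22
tcp_pos: [0.5369, 0.0149, 0.3077]
eef_rot: [180.0, 0.0, -135.0]
contact_force: [0.1, 0.4, -1.3]
gripper_width: 0.0136
gripper_force: 45.0
```

>>> drive_tool --increments '[[[-1, 0, 0, 0, 0], [-1, 0, 0, 0, 0], [-1, 0, 0, 0, 0]]]'

```text
time_s: 10.6
tcp_pos: [0.5369, 0.0137, 0.3077]
eef_rot: [180.0, 0.0, -135.1]
contact_force: [0.3, -0.2, -0.9]
gripper_width: 0.0138
gripper_force: 45.0
```

```bash
python3 - <<'E'
from h import *
s=r.get_state();t=s["tcp_pos"];print(t,s["eef_rot"],s["joints"].round(1),s["gripper_width"])
im=capture("side")[:,:,::-1];cv2.imwrite("pics/s3.png",im)
a=t+[.0032,.0032,0];b=a-[0,0,.04]
print(proj("side",[b,b+[.042,0,0],b-[.042,0,0],[.5403,.017,.2]]))
cv2.imwrite("pics/s3c.png",cv2.resize(im[90:220,235:365],(600,600),interpolation=2))
E
```

```text
[0.53692518 0.01369024 0.30774634] [ 1.79996056e+02  6.59856717e-04 -1.35138722e+02] [ 22.4   5.2 -10.2  -0.  -74.6 -67.5] 0.013786661280636879
[[299.44730395 150.52616062]
 [284.69499373 149.93222013]
 [314.29478228 151.12393266]
 [300.0215877  172.8713672 ]]
```

View pics/s3c.png

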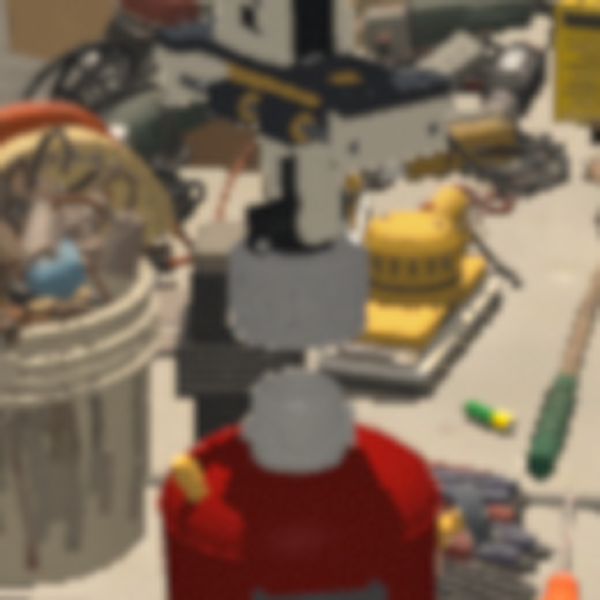

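The cap centre is at column 299.6 and the neck at 300.2, so they are aligned. Lowering with a force watch.

>>> drive_tool --increments '[[[-1, 0, 0, 0.15, 0], [-1, 0, 0, 0.3, 0], [-1, 0, 0, 0.36, 0], [-1, 0, 0, 0.36, 0]]]'

```text
time_s: 11.15
tcp_pos: [0.5369, 0.0135, 0.2644]
eef_rot: [180.0, -0.0, -135.1]
contact_force: [0.6, 0.5, -1.4]
gripper_width: 0.0135
gripper_force: 45.0
```

>>> drive_tool --increments '[[[-1, 0, 0, 0.03, 0], [-1, 0, 0, 0.06, 0], [-1, 0, 0, 0.06, 0]]]'

```text
time_s: 11.52
tcp_pos: [0.5381, 0.014, 0.2578]
eef_rot: [-179.9, 0.1, -135.1]
contact_force: [4.4, 1.3, -1.5]
gripper_width: 0.0134
gripper_force: 45.0
```

```bash
python3 - <<'E'
from h import *
s=r.get_state();print(s["tcp_pos"],s["eef_rot"],s["contact_force"],s["moment"])
E
```

```text
[0.53809122 0.0140034  0.25782768] [-1.79926220e+02  1.39851151e-01 -1.35059350e+02] [ 4.35011884  1.27795815 -1.46146239] [ 0.45681157 -1.91536571 -0.01916898]
```

>>> drive_tool --increments '[[[-1, -0.012, -0.006, 0.03, 0], [-1, -0.012, -0.006, 0.06, 0], [-1, -0.012, -0.006, 0.06, 0]]]'

```text
time_s: 11.9
tcp_pos: [0.5385, 0.0142, 0.2497]
eef_rot: [180.0, -0.0, -135.1]
contact_force: [3.4, 1.3, -3.3]
gripper_width: 0.0136
gripper_force: 45.0
```

>>> drive_tool --increments '[[[-1, 0, 0, 0.03, 0], [-1, 0, 0, 0.05, 0], [-1, 0, 0, 0.05, 0]]]'

```text
time_s: 12.28
tcp_pos: [0.5385, 0.0142, 0.2439]
eef_rot: [180.0, 0.0, -135.1]
contact_force: [4.3, 1.0, -3.0]
gripper_width: 0.0137
gripper_force: 45.0
```

>>> drive_tool --increments '[[[-1, -0.005, -0.004, 0.02, 0], [-1, -0.005, -0.004, 0.04, 0], [-1, -0.005, -0.004, 0.04, 0]]]'

```text
time_s: 12.65
tcp_pos: [0.5392, 0.014, 0.2426]
eef_rot: [-179.9, 0.1, -135.0]
contact_force: [-8.0, 3.2, 21.7]
gripper_width: 0.0137
gripper_force: 45.0
```

>>> drive_tool --increments '[[[-1, 0, 0, 0.015, 0], [-1, 0, 0, 0.03, 0], [-1, 0, 0, 0.03, 0]]]'

```text
time_s: 13.02
tcp_pos: [0.5396, 0.0139, 0.2422]
eef_rot: [-179.8, 0.2, -135.0]
contact_force: [-16.8, 5.1, 42.6]
gripper_width: 0.0136
gripper_force: 45.2
```

The cap rests on the ridges, with the grip about 42 mm above the rim. I'll ease off, open, re-grip centred on the axis, then turn.

>>> drive_tool --increments '[[[-1, 0.005, 0.004, -0.05, 0], [-1, 0.005, 0.004, -0.05, 0], [-0.4, 0.005, 0.004, -0.05, 0], [-0.4, 0.005, 0.004, -0.05, 0], [-0.4, 0.005, 0.004, -0.05, 0]]]'

```text
time_s: 13.65
tcp_pos: [0.538, 0.0139, 0.241]
eef_rot: [180.0, -0.1, -135.1]
contact_force: [0.0, -0.7, 0.3]
gripper_width: 0.0258
gripper_force: 0.0
```

>>> drive_tool --increments '[[[-0.4, -0.037, 0, 0, 0], [-0.4, -0.037, 0, 0, 0], [-0.4, -0.037, 0, 0, 0]]]'

```text
time_s: 14.02
tcp_pos: [0.5416, 0.0173, 0.2416]
eef_rot: [180.0, -0.0, -135.1]
contact_force: [-0.2, 0.1, 0.1]
gripper_width: 0.0264
gripper_force: 0.0
```

>>> drive_tool --increments '[[[-1, 0, 0, 0, 0], [-1, 0, 0, 0, 0], [-1, 0, 0, 0, 0], [-1, 0, 0, 0, 0]]]'

```text
time_s: 14.52
tcp_pos: [0.5417, 0.0173, 0.2418]
eef_rot: [-180.0, 0.0, -135.1]
contact_force: [-0.4, -1.1, -0.4]
gripper_width: 0.0136
gripper_force: 45.0
```

>>> drive_tool --increments '[[[-1, 0, 0, 0.02, -0.015], [-1, 0, 0, 0.02, -0.03], [-1, 0, 0, 0.02, -0.045], [-1, 0, 0, 0.02, -0.056], [-1, 0, 0, 0.02, -0.056]]]'

```text
time_s: 15.15
tcp_pos: [0.5425, 0.0172, 0.2395]
eef_rot: [-179.9, 0.0, -115.0]
contact_force: [5.6, -1.8, -3.5]
gripper_width: 0.0136
gripper_force: 45.1
```

```bash
python3 - <<'E'
from h import *
s=r.get_state();print(s["tcp_pos"],s["eef_rot"],s["contact_force"],s["moment"],s["joints"].round(0))
E
```

```text
[0.54253408 0.01718455 0.23946423] [-1.79912210e+02  4.06881866e-02 -1.14959151e+02] [ 5.55416406 -1.82667533 -3.47213442] [-0.6603227  -2.12194375 -0.32967705] [ 23.   8. -16.   0. -66. -48.]
```

>>> drive_tool --increments '[[[-1, 0, 0, 0.02, 0], [-1, 0, 0, 0.035, 0], [-1, 0, 0, 0.035, 0]]]'

```text
time_s: 15.52
tcp_pos: [0.5425, 0.0173, 0.2354]
eef_rot: [-179.9, 0.1, -114.9]
contact_force: [5.8, -1.5, -1.1]
gripper_width: 0.0135
gripper_force: 45.1
```

>>> drive_tool --increments '[[[-1, 0, 0, 0.02, 0], [-1, 0, 0, 0.04, 0], [-1, 0, 0, 0.05, 0], [-1, 0, 0, 0.05, 0]]]'

```text
time_s: 16.02
tcp_pos: [0.5425, 0.0173, 0.2296]
eef_rot: [-179.9, 0.1, -114.9]
contact_force: [6.5, -1.8, 0.8]
gripper_width: 0.0137
gripper_force: 45.1
```

No support was felt on the way down, so the cap has dropped into the thread. Turning clockwise while letting it sink.

>>> drive_tool --increments '[[[-1, -0.003, 0, 0.01, 0], [-1, -0.003, 0, 0.01, 0.015], [-1, -0.003, 0, 0.015, 0.03], [-1, -0.003, 0, 0.015, 0.045], [-1, -0.003, 0, 0.015, 0.045]]]'

```text
time_s: 16.65
tcp_pos: [0.5415, 0.0175, 0.2274]
eef_rot: [180.0, -0.0, -131.1]
contact_force: [1.9, -1.1, 2.7]
gripper_width: 0.0135
gripper_force: 45.0
```

```bash
python3 - <<'E'
from h import *
s=r.get_state();print(s["tcp_pos"],s["eef_rot"],s["contact_force"],s["moment"])
E
```

```text
[0.54149832 0.01754281 0.22739734] [ 1.79984716e+02 -2.19799071e-02 -1.31076939e+02] [ 1.94967562 -1.07012121  2.67657279] [-0.29950205 -0.66790457 -0.00624413]
```

>>> drive_tool --increments '[[[-1, 0, 0, 0.005, 0.018], [-1, 0, 0, 0.01, 0.036], [-1, 0, 0, 0.015, 0.055], [-1, 0, 0, 0.02, 0.07], [-1, 0, 0, 0.02, 0.07]]]'

```text
time_s: 17.27
tcp_pos: [0.5415, 0.0177, 0.225]
eef_rot: [180.0, -0.0, -156.2]
contact_force: [0.5, 0.2, 4.0]
gripper_width: 0.0137
gripper_force: 45.0
```

```bash
python3 - <<'E'
from h import *
s=r.get_state();print(s["tcp_pos"],s["eef_rot"],s["contact_force"],s["moment"])
E
```

```text
[0.54146714 0.01766174 0.22500364] [ 1.79982941e+02 -2.46527195e-02 -1.56165463e+02] [0.5386613  0.17738058 3.96362438] [-0.03966179 -0.14369889 -0.05752479]
```

>>> drive_tool --increments '[[[-1, 0, 0, 0.005, 0.018], [-1, 0, 0, 0.005, 0.036], [-1, 0, 0, 0.01, 0.055], [-1, 0, 0, 0.01, 0.07], [-1, 0, 0, 0.01, 0.07]]]'

```text
time_s: 17.9
tcp_pos: [0.5416, 0.0177, 0.2239]
eef_rot: [180.0, -0.0, 178.7]
contact_force: [0.1, 0.3, 5.7]
gripper_width: 0.0138
gripper_force: 45.0
```

```bash
python3 - <<'E'
from h import *
s=r.get_state();print(s["tcp_pos"],s["eef_rot"],s["contact_force"],s["moment"],s["joints"].round(0))
E
```

```text
[0.54157366 0.01768647 0.22386341] [ 1.79991344e+02 -1.66840471e-02  1.78693600e+02] [0.06691368 0.25011051 5.74525541] [ 0.08822051 -0.06765131 -0.07931645] [  23.    9.  -17.   -0.  -64. -114.]
```

>>> drive_tool --increments '[[[-1, 0, 0, 0.005, 0.015], [-1, 0, 0, 0.005, 0.03], [-1, 0, 0, 0.005, 0.045], [-1, 0, 0, 0.005, 0.055], [-1, 0, 0, 0.005, 0.055]]]'

```text
time_s: 18.52
tcp_pos: [0.5419, 0.0177, 0.2238]
eef_rot: [180.0, 0.0, 158.9]
contact_force: [-0.3, 0.1, 8.2]
gripper_width: 0.0136
gripper_force: 45.0
```

```bash
python3 - <<'E'
from h import *
s=r.get_state();t=s["tcp_pos"];print(t,s["eef_rot"],s["contact_force"],s["moment"])
im=capture("side")[:,:,::-1];cv2.imwrite("pics/s4.png",im)
print(proj("side",[[.5415,.0177,.211],[.5415,.0177,.159],[.5415,.0177,.241]]))
cv2.imwrite("pics/s4c.png",cv2.resize(im[120:220,250:350],(600,600),interpolation=2))
E
```

```text
[0.54193807 0.01766296 0.22379893] [1.79977407e+02 3.39587158e-02 1.58926362e+02] [-0.31856672  0.10152273  8.15057089] [ 0.00980599  0.09339643 -0.05736031]
[[299.46787803 169.40295608]
 [299.95138582 185.9092237 ]
 [299.17992351 159.57259858]]
```

View pics/s4c.png

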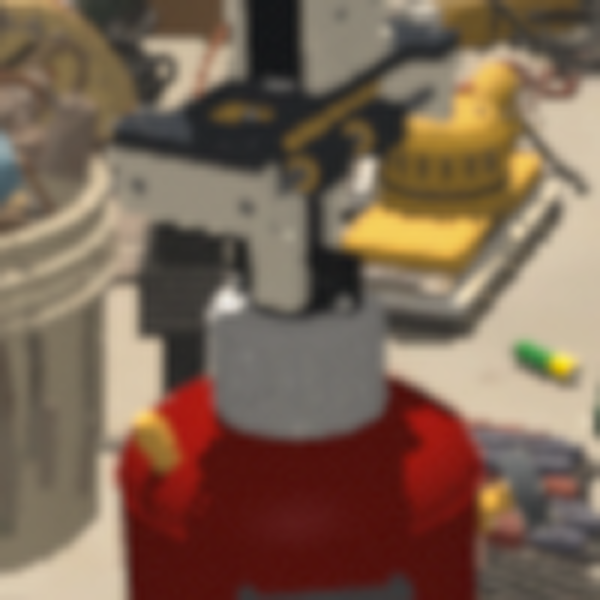

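The cap sits level and low on the neck, at columns 285–314. Sinking has stopped, so it is on the level section, and I'll turn to the post.

>>> drive_tool --increments '[[[-1, 0, 0, 0, 0.012], [-1, 0, 0, 0, 0.024], [-1, 0, 0, 0, 0.036], [-1, 0, 0, 0, 0.036]]]'

```text
time_s: 19.08
tcp_pos: [0.5424, 0.0182, 0.2239]
eef_rot: [179.9, 0.1, 146.0]
contact_force: [0.2, 1.3, 6.3]
gripper_width: 0.0136
gripper_force: 45.0
```

```bash
python3 - <<'E'
from h import *
s=r.get_state();t=s["tcp_pos"];print(t,s["eef_rot"],s["contact_force"],s["moment"],s["joints"][5])
E
```

```text
[0.54244176 0.01819091 0.22385157] [1.79887732e+02 5.20964482e-02 1.45966893e+02] [0.19572865 1.30327617 6.33583517] [ 0.78512526 -0.45263603  0.1316161 ] -146.62635183711785
```

>>> drive_tool --increments '[[[-1, 0, 0, 0, 0.01], [-1, 0, 0, 0, 0.018], [-1, 0, 0, 0, 0.018]]]'

```text
time_s: 19.45
tcp_pos: [0.5424, 0.0184, 0.2239]
eef_rot: [179.9, 0.0, 139.6]
contact_force: [0.2, 3.3, 7.0]
gripper_width: 0.0147
gripper_force: 48.3
```

```bash
python3 - <<'E'
from h import *
s=r.get_state();t=s["tcp_pos"];print(t,s["eef_rot"],s["contact_force"],s["moment"],s["joints"][5])
E
```

```text
[0.54241628 0.01840673 0.22385435] [1.79901105e+02 4.64702504e-02 1.39637748e+02] [0.18311756 3.25767508 7.02700673] [ 0.98512971 -0.2526788   1.23762439] -152.99693853560768
```

The torque has risen to 1.2 N m, so the cap is against the posts. I'll untwist slightly, tug gently to confirm the lock, then release.

>>> drive_tool --increments '[[[-1, 0, 0, 0, -0.012], [-1, 0, 0, -0.025, -0.012], [-1, 0, 0, -0.035, -0.012], [-1, 0, 0, -0.035, -0.012]]]'

```text
time_s: 19.95
tcp_pos: [0.5422, 0.0185, 0.2258]
eef_rot: [179.9, -0.1, 143.7]
contact_force: [7.7, 3.5, -9.2]
gripper_width: 0.0138
gripper_force: 44.9
```

>>> drive_tool --increments '[[[-1, 0, 0, 0.03, 0], [-0.2, 0, 0, 0.03, 0], [-0.2, 0, 0, 0.03, 0], [-0.2, 0, 0, 0.03, 0], [-0.2, 0, 0, 0.03, 0]]]'

```text
time_s: 20.58
tcp_pos: [0.5415, 0.0174, 0.2235]
eef_rot: [-180.0, -0.0, 143.6]
contact_force: [-0.4, 0.1, 0.2]
gripper_width: 0.0348
gripper_force: 0.0
```

>>> drive_tool --increments '[[[-0.2, 0, 0, -0.2, 0], [-0.2, 0, 0, -0.6, 0], [-0.2, 0, 0, -1, 0], [-0.2, 0, 0, -1, 0], [-0.2, 0, 0, -1, 0]]]'

```text
time_s: 21.2
tcp_pos: [0.5414, 0.0176, 0.3434]
eef_rot: [180.0, -0.0, 143.6]
contact_force: [0.0, -0.4, -0.8]
gripper_width: 0.0346
gripper_force: 0.0
```

```bash
python3 - <<'E'
from h import *
s=r.get_state();t=s["tcp_pos"];print(t,s["contact_force"])
im=capture("side")[:,:,::-1];im2=capture("top")[:,:,::-1]
print(proj("side",[[.5415,.0177,.241],[.5415,.0177,.159]]),proj("top",[[.5415,.0177,.241]]))
cv2.imwrite("pics/e.png",np.hstack([cv2.resize(x,(400,400),interpolation=2) for x in(im[130:210,260:340],im2[150:230,380:460])]))
E
```

```text
[0.54143198 0.01757043 0.34337626] [ 0.01423858 -0.43033345 -0.80660659]
[[299.17992351 159.57259858]
 [299.95138582 185.9092237 ]] [[421.57755023 184.55195193]]
```

View pics/e.png

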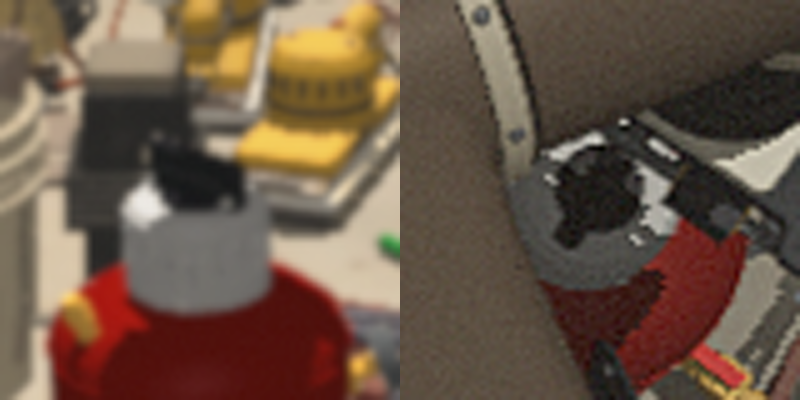

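The side crop shows the cap upright and released, with the bar top at about row 160. Screwed home, it should be at row 159.6, so the cap is home and I'm handing in.

```bash
python3 -c "
from plant import job
print(job.close_job())"
```

```text
the job is handed in; nothing more can be done
None
```

The cap is screwed clockwise to its stops on the pot's neck, released and handed in at about 21 s. A gentle upward tug held, the side view puts the grip at screwed-home height, and I saw no sign that any tool was touched. The hand-in gave no verdict.

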